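Set up the tilted reference shot on the drop-shape bench

ROBOT

A 6-joint arm with a two-finger parallel gripper is mounted at the origin on a cart in front of the work surface, level with it; the furniture and walls round the work are solid. World frame = base frame: x ahead of the robot, y to its left, z up, the work surface at z = 0. Lengths are in m, angles in degrees, forces in N, time in s.
With the tool pointing down it reaches from about 0.4 to 0.825 m from the base axis. Payload 7 kg.
Tool frame: the origin (TCP) lies midway between the tips of the shut fingers; the grasp point (between the pads) lies ctrl.tcp_to_grasp behind it (ctrl.tcp_to_grasp is the distance from the TCP to the grasp point, in m); z points along the fingers, y is the line along which they close (so a half turn about z gives the same grasp; the last joint's range is limited). The gripper opens to 88 mm and grips with 3 to 60 N. Pads are 19 mm wide; open, the fingers measure 130 mm over their backs; the gripper's body (78 mm by 193 mm) begins 47 mm behind the grasp point.
Start: joints at [89.616, 20.546, 0.682, 0, -70.136, -16.507], TCP at [0.196, 0.646, 0.227] pointing down, gripper open.
Joint ranges: [-176.03, 176.03], [-82.01, 121.73], [-58.28, 71.71], [-173.87, 95.51], [-174.79, -0.11], [-173.66, 173.66]. Speed limits (degrees/s): [136.94, 136.94, 172.46, 180, 180, 180].

INTERFACE

Orientations are given as [roll, pitch, yaw] about the fixed x, y, z axes, in that order (R = Rz(yaw) Ry(pitch) Rx(roll)).
In Python, from plant import ctrl, imaging, close_job gives the robot as it stands.
- The arm moves only by the shell command python3 -m crank 'ROWS'. ROWS is JSON, a list of rows, each a list of 3 entries, a list of its own where there are three numbers: the shift along the world's x, y, z in m, then the turn, a rotation vector about the world's x, y, z in degrees, then the opening, from -1 (shut) to 1 (fully open), so that 0 is half open. A call has 1 to 12 rows; each row shifts and turns the commanded pose from where the row before left it; what a row does not reach is not made up. A row lasts 1/10 s, in which the tool goes at most 50 mm and 8.59 degrees, less where a joint would pass 70% of its speed; a pose out of reach is approached as far as the arm can. A call is refused whole if a number of a shift passes 0.05 or a number of a turn 8.59, either way. A call with a gripper value outside its range is refused whole. The fingers move at their own pace and stop on an object; the grip force is fixed at half the most. Time passes only in rows, so rows that do not move let the fingers close. It gives the time, the measured TCP pose, the force, the opening and the grip force at its end, in the units of the state.
- ctrl.get_obs(): the state, without advancing time (a new reading comes with each control period).
- imaging.snapshot(name): name is "scene" or "top" or "wrist"; returns (picture, depth): 420x560x3 uint8, blue, green, red; 420x560 float32, m along the optical axis (not along the pixel's ray), 0 where there is no reading.
- imaging.camera_model(name): a dict with "mtx" (3x3 intrinsics, pixels), "R" (3x3) and "t" (3): a world point X has camera coordinates R X + t. Camera axes: x right, y down, z forward; pixel columns grow to the right and rows downward; lengths in m; the calibration is good to about 2 mm. A picture is of the moment at which its call begins: read the wrist's pose just before it. camera_model takes no time and is no camera call; for the wrist camera it gives the pose at the moment of the call.
- close_job(): hands the job in; it is judged then, once.
The state is a dict: "clock": time; "joint_pos": joint angles; "qvel": joint speeds; "tau": joint torques, N m; "tool_pos": TCP position; "orientation": TCP orientation; "force": force on the tool from outside, world axes, zero at the start; "moment": the same for the moment, N m; "opening": finger opening in m; "gripper_force": force on a finger pad.
Only numpy, scipy, OpenCV 4.12 (cv2) and the standard library are available. Lean on these libraries where they do the work, as an engineer would, in place of code of your own. Each camera call takes 0.05 s, during which the arm holds its last target. There are 200 camera calls.

TASK

Take the tilted reference shot on the drop-shape bench: with the sample stage still lying down on its rests, slide its carriage along the rail until the yellow index on the carriage stands at the white line of the red focus clip. Then raise the stage by its blue front bar until its yellow pointer stands at the red clip on the degree scale, with the carriage still in focus, and finish while holding it there, still, for the exposure: the stage has no lock and falls back if let go. Do not push against the red clips, do not touch the camera or the backlight, and leave the other things on the worktop where they are.

Things in the scene. Friction and masses are not known exactly. Their poses are not given: they have to be found in the camera images.
- drop_bench: the drop-shape bench, fixed to the worktop: an aluminium rail 620 long, 84 wide, its top 45 mm above the worktop. Origin on the worktop under the middle of the rail; its y axis runs along the rail (towards the backlight, to the robot's left), x across it away from the robot, z up. The bench may stand turned by up to about 0.12 rad
- stage_carriage (a joint): position of the carriage along the rail, m: grows towards the backlight (+y of the bench), travel -0.085 to 0.13; it starts near the backlight. It slides stiffly (about 3 N) and stays where it is left. The scale, the red angle clip and the whole stage ride on it
- stage_tilt (a joint): tilt of the stage, rad: 0 = lying level on its rests, grows as the front edge (the one towards the robot) rises; limit 0.95. The stage (about 0.5 kg, may be a third more or less) falls back to 0 when let go; about 2 N at the front bar lift it
- tilt_axis (a point): middle of the stage's hinge axis, 125 mm above the worktop over the middle line of the rail; the axis runs along the bench's y. It moves along with the carriage
- stage_handle: the front bar of the stage with its two arms. The bar is blue, round, 12 mm thick, 84 mm long, runs along the bench's y; 68 mm are free between the arms, and 38 mm between bar and front edge of the stage plate (88 wide, 8 thick, underside 110 mm above the worktop when down). Nothing stands under the bar. Its origin lies on the tilt axis, not at the bar
- handle_mid (a point): middle of the front bar: 160 mm in front of the tilt axis and 4 mm below it, 121 mm above the worktop when the stage is down. It swings with the stage about the tilt axis (a bar held between two fingers may turn in them)
- carriage_index (a point): tip of the yellow index at the right of the carriage (73 mm from its middle), point 50 mm above the worktop at the front edge of the rail, just under the nose of the index, which is 4 mm wide and passes closely over the red clip; it rides with the carriage
- focus_mark (a point): white line of the red focus clip on the front edge of the rail, 50 mm above the worktop; the clip is 12 mm wide along the rail. The carriage is in focus when carriage_index meets this point
- pointer_tip (a point): tip of the stage's yellow pointer, 160 mm from the tilt axis, at the same height as the axis when the stage is down, 73 mm to the left of the stage's middle; it swings with the stage
- angle_mark (a point): the mark of the red angle clip on the white curved degree scale (at the left of the stage, 78 to 94 mm from its middle, a tick every 2.5 degrees, up to 56 degrees): 160 mm from the tilt axis, in the plane in which pointer_tip swings. The stage is at the marked angle when pointer_tip meets this point; the mark lies 17 to 36 degrees above level
- angle_clip: the red clip on the degree scale, 19x11x12; origin on the tilt axis; rides with the carriage
- focus_clip: the red clip on the rail, 13x12x25; origin on the worktop under the rail's middle line
- bench_camera: white camera with black lens on the right end of the rail, lens front 181 mm from the bench's middle, top 151 mm above the worktop; origin as drop_bench
- backlight: black light panel on the left end of the rail, 92x18x80, its face 268 mm from the bench's middle, top 165 mm above the worktop; origin as drop_bench
- slide_carton: small pale carton, 62x100x30 mm; bystander, origin under its middle
- dropper: amber dropper bottle, 36 wide, 113 tall mm; bystander, origin under its middle
- yellow_tip_box: yellow pipette-tip box with clear lid, 123x104x58 mm; bystander, origin under its middle
- reagent_bottle: clear glass bottle with blue screw cap, 70 wide, 146 tall mm; bystander, origin under its middle
- beaker: clear glass beaker, 60 wide, 110 tall mm; bystander, origin under its middle
- tape: yellow hand tape dispenser, 104x33x72 mm; bystander, origin under its middle

How it is judged:
By the outcome, as a careful person would: the job done as asked, in the order asked, and still so for the second after the job is handed in, while the arm keeps its last pose, push and grip.
It also fails if it takes over 48 s, if anything falls off the work surface, if the arm or the gripper's body presses on something with over 40 N, if the wrist force passes 120 N, or if a joint passes its speed limit or range.

## Working session

There is one attempt and no reset: what is moved stays moved. The work goes in short steps, Python scripts to look and compute and a shell command to move; the robot and the scene stay as the last step left them, time stands still between calls to the robot, and variables do not carry over. Pictures are saved under pics/ and viewed, at most 10 in all, crops included, and the job is handed in when it is done.

```bash
ls; mkdir -p pics; cat > h.py <<'E'
import numpy as np, cv2
from plant import ctrl, imaging, close_job
def shot(n,f):
    m=imaging.camera_model(n); p,d=imaging.snapshot(n)
    cv2.imwrite(f'pics/{f}.png',p); np.savez(f'pics/{f}.npz',p=p,d=d,**{k:np.array(m[k]) for k in('mtx','R','t')})
    return p,d,m
def load(f):
    z=np.load(f'pics/{f}.npz'); return z['p'],z['d'],z
def pix2w(m,u,v,d):
    c=np.linalg.inv(m['mtx'])@np.array([u,v,1.])*d
    return m['R'].T@(c-np.array(m['t']).ravel())
def ray_z(m,u,v,z):
    o=-m['R'].T@np.array(m['t']).ravel(); r=m['R'].T@np.linalg.inv(m['mtx'])@np.array([u,v,1.])
    return o+r*(z-o[2])/r[2]
def proj(m,X):
    c=m['R']@np.array(X)+np.array(m['t']).ravel(); q=m['mtx']@c; return q[:2]/q[2]
def cloud(m,d):
    v,u=np.mgrid[0:d.shape[0],0:d.shape[1]]
    c=np.stack([u,v,np.ones_like(u)],-1)@np.linalg.inv(m['mtx']).T*d[...,None]
    return (c-np.array(m['t']).ravel())@m['R']
E
python3 - <<'E'
from h import *
for n in('scene','top'):
    p,d,m=shot(n,n+'0')
a=cv2.imread('pics/scene0.png');b=cv2.imread('pics/top0.png')
print(ctrl.tcp_to_grasp,ctrl.get_obs())
E
```

```text
pics
0.0188 {'clock': 0.1, 'joint_pos': array([ 8.96157406e+01,  2.05883336e+01,  6.39646851e-01, -1.71922978e-02,
       -7.01339844e+01, -1.65062258e+01]), 'qvel': array([-0.00539292, -0.2003225 ,  0.20796684,  0.13879348,  0.0528232 ,
       -0.14923513]), 'tau': array([-2.30721467e-03, -5.84159195e+01,  2.93751526e+01,  7.01553226e+00,
        1.01396267e-02, -4.86639669e-05]), 'tool_pos': array([0.1960266 , 0.64547135, 0.22571149]), 'orientation': array([ 1.79916143e+02, -7.99400679e-03, -1.68963334e+01]), 'force': array([-0.20812835, -0.23599625, -1.05304972]), 'moment': array([ 0.02403263,  0.00173393, -0.01057201]), 'gripper_force': 0.0, 'opening': 0.08776579369586444}
```

View pics/scene0.png

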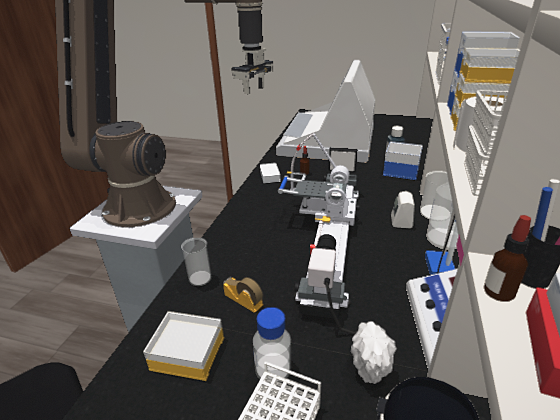

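View pics/top0.png

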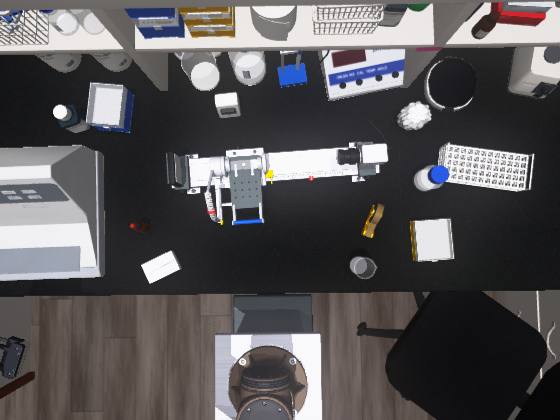

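The scene view shows the bench with the stage at the far (backlight) end and its blue bar on the robot's side. In the top view the bar is at (248,221), the yellow index at (269,176), the red focus clip at (311,179) and the scale clip near (210,213).

```bash
python3 - <<'E'
from h import *
p,d,m=load('top0'); W=cloud(m,d)
hsv=cv2.cvtColor(p,cv2.COLOR_BGR2HSV)
def rep(name,mask,box,z):
    M=np.zeros(mask.shape,bool);u0,u1,v0,v1=box;M[v0:v1,u0:u1]=mask[v0:v1,u0:u1]
    v,u=np.nonzero(M)
    if len(u)==0: print(name,'none');return
    print(name,len(u),u.min(),u.max(),v.min(),v.max(),'ray',ray_z(m,u.mean(),v.mean(),z).round(4),'depth',np.median(W[M],0).round(4))
H,S,V=hsv[...,0],hsv[...,1],hsv[...,2]
blue=(H>95)&(H<130)&(S>120)&(V>60); yel=(H>18)&(H<35)&(S>140)&(V>80); red=((H<8)|(H>172))&(S>140)&(V>60)
rep('bar',blue,(225,270,205,235),.121)
v,u=np.nonzero(blue[205:235,225:270]);print('bar slope',np.polyfit(u,v,1)[0])
rep('index',yel,(260,280,165,190),.055)
rep('focus',red,(300,320,170,190),.05)
rep('aclip',red,(200,225,190,225),.17)
rep('ptr',yel,(200,230,205,230),.125)
# rail: points with z in 40-50mm
M=(abs(W[...,2]-.045)<.006); M[:,:275]=0;M[:,350:]=0;M[:140]=0;M[200:]=0
P=W[M];print(len(P),P.min(0),P.max(0))
fr=[]
for u in range(278,346,4):
    c=np.nonzero(M[:,u])[0]
    if len(c)>5: fr.append((u,c.min(),c.max()))
fr=np.array(fr);print(fr.tolist())
for k in(1,2):
    X=np.array([ray_z(m,a[0],a[k],.045) for a in fr]);f=np.polyfit(X[:,1],X[:,0],1);print('x=',f,'yaw',np.degrees(np.arctan(-f[0])))
# heights around stage
h=W[140:235:5,195:275:4,2];print((h*1000).astype(int))
E
```

```text
bar 135 233 262 218 224 ray [0.4876 0.0471 0.121 ] depth [0.4878 0.0475 0.1261]
bar slope -0.07248281303208787
index 55 266 272 170 183 ray [ 0.626  -0.0145  0.055 ] depth [ 0.6268 -0.016   0.0605]
focus 12 309 313 176 180 ray [ 0.6139 -0.1357  0.05  ] depth [ 0.6147 -0.1338  0.0498]
aclip 21 207 215 208 213 ray [0.5143 0.1396 0.17  ] depth [0.5125 0.131  0.2095]
ptr 12 220 222 220 224 ray [0.4864 0.1188 0.125 ] depth [0.4861 0.1189 0.126 ]
1831 [ 0.60894443 -0.25189951  0.03907704] [ 0.70762501 -0.03021098  0.05099922]
[[278, 152, 180], [282, 152, 179], [286, 152, 179], [290, 152, 179], [294, 151, 178], [298, 151, 177], [302, 151, 178], [306, 150, 178], [310, 150, 180], [314, 150, 177], [318, 149, 177], [322, 149, 176], [326, 149, 176], [330, 149, 176], [334, 148, 176], [338, 148, 175], [342, 148, 174]]
x= [-0.05955605  0.69106595] yaw 3.4082846682786108
x= [-0.06345925  0.60893586] yaw 3.631078280143694
[[  0   0   2  -1   2  -1   3   8   2   1   1   3  -5   2   3  -1   3  -1
    0   4]
 [  1   0   1   2   0   1   0  -5  -4  -1   0   1   0   2   0  -1  -1   3
    2   0]
 [  6   4  
[... 734 characters left out ...]
 115   1
    4   1]
 [ 13  -3  -2 249  -1   1  58   2   2 121 117 117 121 116 120 118 119   0
    1  -4]
 [  0   1  -2 239 237   2  59  -1   1 120 116 116 118 116 118 115 120   7
   -1   1]
 [  2   0  -5 225 225   2  61 125 125 121 116 125 118 123 117 115 122  -2
   -4   1]
 [ -2  -3   5 208 209 202  58   1   1   2 116  -5   1   0  -5   1 125  -1
   -1   5]
 [  1   0   0   2 186 188  62   0   0   1 128   0  -2  -2  -5   0 122   0
    1   6]
 [  0   3   0   3  -3 152 121   3   2   2 123 126 124 127 128 128 128 127
    9   4]
 [  5   1   4   4  -2   0   1   3  -5   4  -1   4  -1  -2   4   1  -1   0
   -1   0]
 [  1  -2   0  -3  -3   1  -2   0   1   0  -2   2   2   0  -3  -1  -1   2
   -2   1]]
```

```bash
python3 -m crank '[[[0.009,-0.05,0.02],[0,0,-5.8],1],[[0.009,-0.05,0.02],[0,0,-5.8],1],[[0.009,-0.05,0.02],[0,0,-5.8],1],[[0.009,-0.05,0.02],[0,0,-5.8],1],[[0.009,-0.05,0.02],[0,0,-5.8],1],[[0.009,-0.05,0.02],[0,0,-5.8],1],[[0.03,-0.05,0],[0,0,-5.8],1],[[0.04,-0.05,0],[0,0,-5.8],1],[[0.04,-0.05,0],[0,0,-5.8],1],[[0.04,-0.05,0],[0,0,-5.8],1],[[0.04,-0.05,0],[0,0,-5.8],1],[[0.04,-0.05,0],[0,0,-5.8],1]]'
python3 -m crank '[[[0,0,0],[0,0,0],1],[[0,0,0],[0,0,0],1],[[0,0,0],[0,0,0],1]]'
python3 - <<'E'
from h import *
shot('wrist','w1')
o=ctrl.get_obs();print(o['tool_pos'],o['orientation'],o['joint_pos'])
E
```

```text
clock: 1.3
tool_pos: [0.4281, 0.131, 0.3366]
orientation: [-180.0, 0.0, -86.7]
force: [1.4, 1.6, 1.0]
opening: 0.0877
gripper_force: 0.0
clock: 1.6
tool_pos: [0.4271, 0.1334, 0.3363]
orientation: [180.0, 0.0, -86.4]
force: [-0.3, 0.3, -0.7]
opening: 0.0875
gripper_force: 0.0
[0.42694978 0.13384626 0.33635813] [ 1.79989062e+02  8.36460128e-03 -8.63778596e+01] [ 4.27760910e+01 -4.92607174e+00 -1.53317586e+01 -1.36162294e-02
 -7.95975135e+01 -3.91514908e+01]
```

View pics/w1.png

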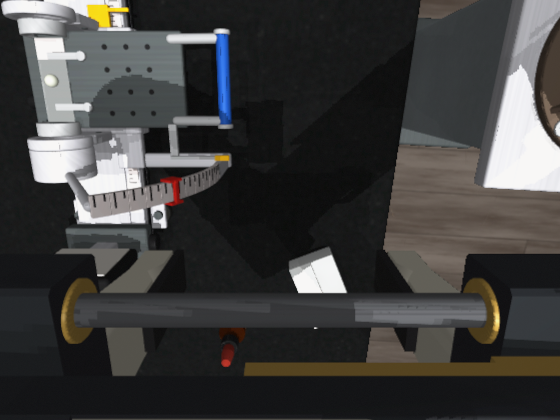

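The wrist view shows the blue bar from (223,32) to (226,125), the red angle clip on the scale at (172,190), the yellow pointer tip at (228,160) and the index at the top left (105,15).

```bash
cat >> h.py <<'E'
def masks(p):
    hsv=cv2.cvtColor(p,cv2.COLOR_BGR2HSV);H,S,V=hsv[...,0].astype(int),hsv[...,1],hsv[...,2]
    return dict(blue=(H>95)&(H<130)&(S>120)&(V>50),yel=(H>18)&(H<35)&(S>140)&(V>70),red=((H<8)|(H>172))&(S>130)&(V>50))
def blobs(p,W,c,minA=15,zmin=-1):
    n,l,s,ce=cv2.connectedComponentsWithStats((masks(p)[c]&(W[...,2]>zmin)).astype(np.uint8))
    return [(l==i,s[i],ce[i]) for i in range(1,n) if s[i,4]>=minA]
E
python3 - <<'E'
from h import *
p,d,m=load('w1');W=cloud(m,d)
for c in('blue','yel','red'):
    for M,s,ce in blobs(p,W,c):
        P=W[M];P=P[P[:,2]>.02]
        if len(P): print(c,s,ce.round(1),np.median(P,0).round(4),P.min(0).round(3),P.max(0).round(3))
M=max(blobs(p,W,'blue'),key=lambda b:b[1][4])[0]
v,u=np.nonzero(M);q=np.array([ray_z(m,a,b,.122) for a,b in zip(u,v)])
c=q.mean(0);e=np.linalg.svd(q-c,full_matrices=False)[2][0];t=(q-c)@e
print('bar',c,e,np.degrees(np.arctan2(-e[0],e[1])),t.min(),t.max())
E
```

```text
blue [ 216   34   16   90 1173] [223.3  78.1] [0.4861 0.0451 0.1255] [0.433 0.006 0.119] [0.494 0.086 0.494]
yel [ 87   5  42  22 492] [103.   13.5] [ 0.6239 -0.0148  0.0584] [ 0.597 -0.027  0.027] [ 0.64  -0.001  0.061]
yel [215 155  14   6  77] [221.9 157.7] [0.4858 0.1193 0.1263] [0.48  0.117 0.122] [0.493 0.122 0.13 ]
yel [  61  279   35   65 1055] [ 74.3 311. ] [0.4765 0.1055 0.4194] [0.433 0.057 0.408] [0.478 0.115 0.494]
yel [ 465  279   35   65 1029] [485.1 310.8] [0.383  0.0994 0.4194] [0.381 0.057 0.409] [0.433 0.11  0.494]
yel [ 244  357  316   19 4509] [413.2 368.1] [0.401  0.1089 0.4291] [0.369 0.057 0.424] [0.437 0.112 0.494]
red [160 176  24  30 305] [173.6 189.4] [0.5107 0.1312 0.2083] [0.433 0.057 0.198] [0.522 0.145 0.494]
red [221 344  13  23 237] [226.9 355.3] [0.4791 0.3687 0.1013] [0.433 0.057 0.083] [0.487 0.379 0.494]
bar [0.48643802 0.04523689 0.122     ] [ 5.90809870e-02 -9.98253193e-01  2.73160180e-26] -176.6129363836515 -0.0408444116122133 0.03844530518003342
```

```bash
python3 -m crank '[[[0.02,-0.03,-0.015],[0,0,0],-0.32],[[0.02,-0.03,-0.015],[0,0,0],-0.32],[[0.02,-0.028,-0.015],[0,0,0],-0.32],[[0,0,-0.03],[0,0,0],-0.32],[[0,0,-0.03],[0,0,0],-0.32],[[0,0,-0.03],[0,0,0],-0.32],[[0,0,-0.02],[0,0,0],-0.32],[[0,0,0],[0,0,0],-0.32],[[0,0,0],[0,0,0],-0.32]]'
python3 - <<'E'
from h import *
p,d,m=shot('wrist','w2');W=cloud(m,d)
o=ctrl.get_obs();print(o['tool_pos'],o['orientation'],o['force'],-m['R'].T@np.array(m['t']).ravel())
for c in('blue','yel','red'):
    for M,s,ce in blobs(p,W,c,40):
        P=W[M];P=P[P[:,2]>.02]
        if len(P): print(c,s,ce.round(1),np.median(P,0).round(4))
E
```

```text
clock: 2.55
tool_pos: [0.4876, 0.0463, 0.1821]
orientation: [-180.0, -0.0, -86.3]
force: [0.2, -0.2, -0.1]
opening: 0.0302
gripper_force: 0.0
[0.48811711 0.04628137 0.18277516] [-1.79904065e+02  1.17468360e-02 -8.63483794e+01] [0.51879944 1.14591551 0.87523248] [ 0.49315268 -0.03044976  0.33977049]
blue [ 273  163   20  126 2349] [282.4 224.3] [0.487  0.044  0.1255]
yel [  77   94   60   31 1011] [ 98.9 107.2] [ 0.6247 -0.0145  0.0585]
yel [193 279  10  65 386] [196.9 312.4] [0.5087 0.0164 0.2671]
yel [354 279  14  65 405] [362.2 309.9] [0.472  0.0134 0.267 ]
yel [266 328  21   9 180] [276.2 331.8] [0.4864 0.1187 0.1263]
yel [ 103  357  419   18 5833] [330.3 367.1] [0.4758 0.0227 0.2747]
```

View pics/w2.png

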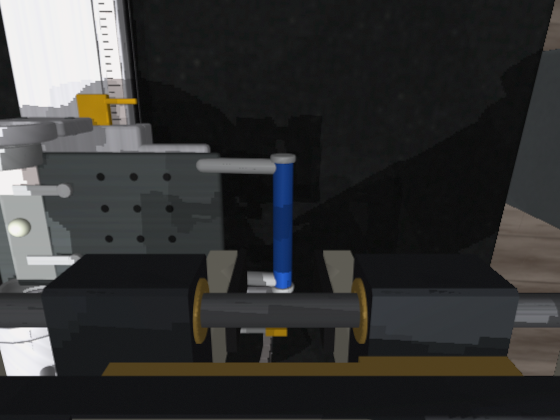

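The wrist view shows the bar (column 283, rows 157–290) centred between the fingers, and the index nose at (135,101).

```bash
python3 -m crank '[[[-0.001,0,-0.03],[0,0,0],-0.32],[[0,0,-0.03],[0,0,0],-0.32],[[0,0,-0.02],[0,0,0],-0.32],[[0,0,0],[0,0,0],-0.32],[[0,0,0],[0,0,0],-1],[[0,0,0],[0,0,0],-1],[[0,0,0],[0,0,0],-1],[[0,0,0],[0,0,0],-1],[[0,0,0],[0,0,0],-1]]'
python3 -m crank '[[[0,0,0],[0,0,0],-1],[[0,0,0],[0,0,0],-1]]'
python3 - <<'E'
from h import *
p,d,m=shot('wrist','w3')
o=ctrl.get_obs();print(o['tool_pos'],o['orientation'],o['force'],o['opening'],-m['R'].T@np.array(m['t']).ravel())
print(proj(m,[.609,-.02,.05]),proj(m,[.614,-.135,.05]))
E
```

```text
clock: 3.5
tool_pos: [0.4861, 0.0452, 0.1027]
orientation: [-180.0, 0.0, -86.5]
force: [-5.1, 2.0, 7.1]
opening: 0.0112
gripper_force: 30.0
clock: 3.7
tool_pos: [0.4861, 0.0452, 0.1027]
orientation: [-180.0, 0.0, -86.5]
force: [-5.5, 1.3, 6.8]
opening: 0.0109
gripper_force: 30.0
[0.48611758 0.04517591 0.10272733] [-1.79984896e+02  3.20367204e-02 -8.64918598e+01] [-5.636875    1.80479589  7.25318185] 0.011506850700186689 [ 0.49145692 -0.03175393  0.26029475]
[ 61.99679572 103.52523214] [  24.21734651 -159.4523582 ]
```

```bash
python3 -m crank '[[[0.0006,-0.0095,0.0],[0,0,0],-1],[[0.0006,-0.0095,0.0],[0,0,0],-1],[[0.0006,-0.0095,0.0],[0,0,0],-1],[[0.0006,-0.0095,0.0],[0,0,0],-1],[[0.0006,-0.0095,0.0],[0,0,0],-1],[[0.0006,-0.0095,0.0],[0,0,0],-1],[[0.0006,-0.0095,0.0],[0,0,0],-1],[[0.0006,-0.0095,0.0],[0,0,0],-1],[[0.0006,-0.0095,0.0],[0,0,0],-1],[[0.0006,-0.0095,0.0],[0,0,0],-1],[[0,0,0],[0,0,0],-1],[[0,0,0],[0,0,0],-1]]'
python3 - <<'E'
from h import *
p,d,m=shot('wrist','w4')
o=ctrl.get_obs();print(o['tool_pos'],o['orientation'],o['force'],o['opening'])
W=cloud(m,d)
for c in('yel','red'):
    for M,s,ce in blobs(p,W,c,10):
        P=W[M];print(c,s,ce.round(1),np.median(P,0).round(4),P.min(0).round(3),P.max(0).round(3))
E
```

```text
clock: 4.95
tool_pos: [0.492, -0.0509, 0.1028]
orientation: [180.0, -0.0, -86.5]
force: [-3.8, -3.0, 6.1]
opening: 0.0109
gripper_force: 30.0
[ 0.4920463  -0.05081537  0.10276708] [ 1.79993745e+02 -4.31733719e-02 -8.65058538e+01] [-3.99932832 -3.53913424  6.04218743] 0.010951888814925684
yel [   0   96   80   43 1949] [ 28.3 114.8] [ 0.6292 -0.1105  0.0585] [ 0.497 -0.128  0.031] [ 0.645 -0.097  0.26 ]
yel [237 279  10  65 351] [241.1 310.9] [ 0.5033 -0.0818  0.187 ] [ 0.497 -0.128  0.175] [ 0.504 -0.072  0.26 ]
yel [314 279   9  65 336] [318.6 311.6] [ 0.486  -0.0827  0.1876] [ 0.485 -0.128  0.178] [ 0.497 -0.074  0.26 ]
yel [  56  357  418   18 5827] [284.  367.1] [ 0.4896 -0.0739  0.1954] [ 0.334 -0.128 -0.001] [0.54  0.071 0.26 ]
red [ 47  53  45  26 852] [70.3 65.5] [ 0.6107 -0.136   0.0483] [ 0.497 -0.144 -0.002] [ 0.626 -0.128  0.26 ]
```

View pics/w4.png

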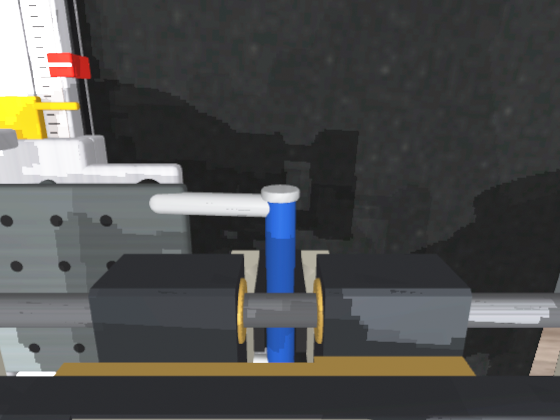

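The view shows the red clip (47–92, 53–79) with its white line at about row 64, and the yellow index nose at row 105 still short of it.

```bash
cat >> h.py <<'E'
EY=np.array([-.0628,.998,0])
def focus(p,d,m):
    W=cloud(m,d);ms=masks(p)
    hsv=cv2.cvtColor(p,cv2.COLOR_BGR2HSV)
    N=ms['yel']&(W[...,2]>.04)&(W[...,2]<.07)
    out={}
    R=ms['red']&(W[...,2]>.03)&(W[...,2]<.065)&(W[...,1]<0)
    v,u=np.nonzero(R);u0,u1,v0,v1=u.min(),u.max(),v.min(),v.max();print('clip box',u0,u1,v0,v1)
    B=np.zeros_like(R);B[v0:v1+1,u0:u1+1]=(hsv[v0:v1+1,u0:u1+1,1]<90)&(hsv[v0:v1+1,u0:u1+1,2]>120)
    for name,M in(('nose',N),('white',B),('red',R)):
        for u in range(u0,u1+1,4):
            c=np.nonzero(M[:,u])[0]
            if len(c): 
                print(name,u,c.min(),c.max(),[ (1000*ray_z(m,u,vv,zz)).round(1)[:2].tolist() for vv,zz in((c.mean(),np.median(W[c,u,2])),)],'s',(1000*ray_z(m,u,c.mean(),np.median(W[c,u,2]))@EY).round(1),'z',(1000*np.median(W[c,u,2])).round(1))
E
python3 - <<'E'
from h import *
p,d,m=load('w4');focus(p,d,m)
cv2.imwrite('pics/c4.png',cv2.resize(p[40:150,0:140],None,fx=5,fy=5,interpolation=cv2.INTER_NEAREST))
E
```

```text
clip box 47 87 53 78
nose 47 102 109 [[618.2, -115.2]] s -153.8 z 58.3
nose 51 103 109 [[615.7, -115.1]] s -153.5 z 59.0
nose 55 103 109 [[614.0, -115.2]] s -153.5 z 58.3
nose 59 103 109 [[611.8, -115.3]] s -153.5 z 58.6
nose 63 103 109 [[609.6, -115.5]] s -153.5 z 58.8
nose 67 103 109 [[607.6, -115.6]] s -153.5 z 58.7
nose 71 102 109 [[605.5, -115.9]] s -153.7 z 58.6
nose 75 102 109 [[603.5, -116.1]] s -153.7 z 58.5
white 47 53 78 [[623.1, -134.4]] s -173.3 z 46.2
white 51 62 78 [[619.1, -134.2]] s -172.8 z 49.4
white 55 62 78 [[617.2, -134.3]] s -172.8 z 49.1
white 59 62 78 [[614.8, -134.4]] s -172.7 z 49.6
white 63 62 78 [[612.9, -134.5]] s -172.8 z 49.3
white 67 62 78 [[610.4, -134.6]] s -172.7 z 49.9
white 71 63 78 [[609.0, -134.3]] s -172.3 z 48.7
white 75 78 78 [[615.8, -130.0]] s -168.4 z 32.3
red 47 54 55 [[620.6, -140.7]] s -179.4 z 49.2
red 51 53 76 [[618.7, -135.8]] s -174.3 z 49.8
red 55 53 76 [[616.6, -135.9]] s -174.3 z 49.9
red 59 54 75 [[614.6, -136.0]] s -174.3 z 49.7
red 63 53 75 [[612.4, -136.5]] s -174.6 z 49.7
red 67 53 76 [[610.4, -136.4]] s -174.4 z 49.6
red 71 54 76 [[608.6, -136.2]] s -174.1 z 49.1
red 75 54 77 [[609.9, -136.4]] s -174.4 z 42.5
red 79 56 77 [[610.5, -136.2]] s -174.3 z 37.1
red 83 57 78 [[610.4, -136.0]] s -174.0 z 32.8
red 87 75 77 [[609.8, -131.5]] s -169.6 z 30.3
```

View pics/c4.png

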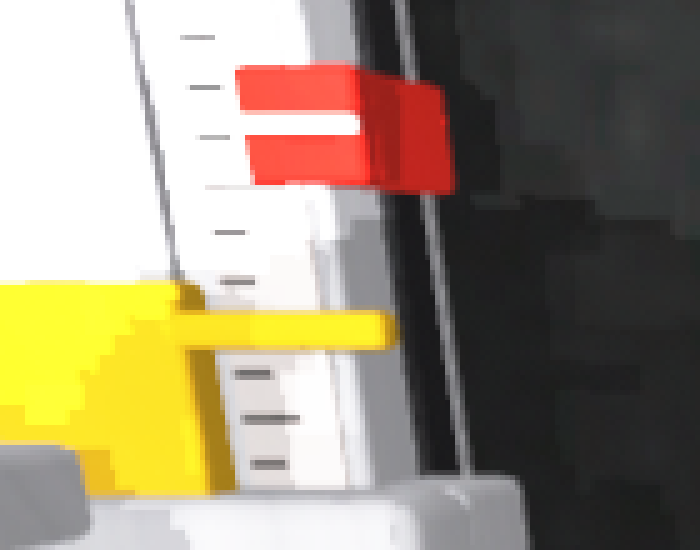

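```bash
python3 -m crank '[[[0.0004,-0.007,0.0],[0,0,0],-1],[[0.0004,-0.007,0.0],[0,0,0],-1],[[0.0004,-0.006,0.0],[0,0,0],-1],[[0,0,0],[0,0,0],-1],[[0,0,0],[0,0,0],-1],[[0,0,0],[0,0,0],-1]]'
python3 - <<'E'
from h import *
p,d,m=shot('wrist','w5')
o=ctrl.get_obs();print(o['tool_pos'],o['orientation'],o['force'],o['opening'])
focus(p,d,m)
cv2.imwrite('pics/c5.png',cv2.resize(p[70:150,0:120],None,fx=6,fy=6,interpolation=cv2.INTER_NEAREST))
for s in(-174.4,-174,-173.6): 
  print(s)
E
```

```text
clock: 5.6
tool_pos: [0.4933, -0.0707, 0.1028]
orientation: [180.0, -0.0, -86.5]
force: [-3.9, -3.0, 6.1]
opening: 0.011
gripper_force: 30.0
[ 0.49325862 -0.07070676  0.10277465] [ 1.79996461e+02 -4.34575984e-02 -8.64935356e+01] [-3.53291041 -3.2057367   6.18836832] 0.010817614286501163
clip box 54 93 92 114
nose 54 102 109 [[615.4, -135.2]] s -173.6 z 58.9
nose 58 102 109 [[613.7, -135.3]] s -173.6 z 58.2
nose 62 102 109 [[611.5, -135.4]] s -173.6 z 58.5
nose 66 103 109 [[609.6, -135.3]] s -173.3 z 58.2
nose 70 102 109 [[607.4, -135.7]] s -173.5 z 58.5
nose 74 102 109 [[605.3, -135.8]] s -173.5 z 58.5
nose 78 104 108 [[604.0, -135.6]] s -173.2 z 56.9
white 54 92 113 [[624.2, -133.2]] s -172.1 z 44.0
white 90 114 114 [[615.7, -129.1]] s -167.5 z 20.9
red 54 93 101 [[620.2, -139.1]] s -177.8 z 49.8
red 58 93 114 [[618.5, -136.4]] s -175.0 z 49.5
red 62 92 114 [[616.5, -136.9]] s -175.3 z 49.1
red 66 92 114 [[614.2, -137.0]] s -175.3 z 49.5
red 70 92 114 [[611.9, -137.2]] s -175.3 z 49.6
red 74 92 114 [[609.7, -137.3]] s -175.3 z 49.8
red 78 92 114 [[608.5, -137.4]] s -175.3 z 47.8
red 82 93 114 [[610.4, -136.1]] s -174.2 z 40.0
red 86 93 113 [[610.3, -136.3]] s -174.4 z 35.6
red 90 95 112 [[610.1, -134.7]] s -172.7 z 31.5
-174.4
-174
-173.6
```

View pics/c5.png

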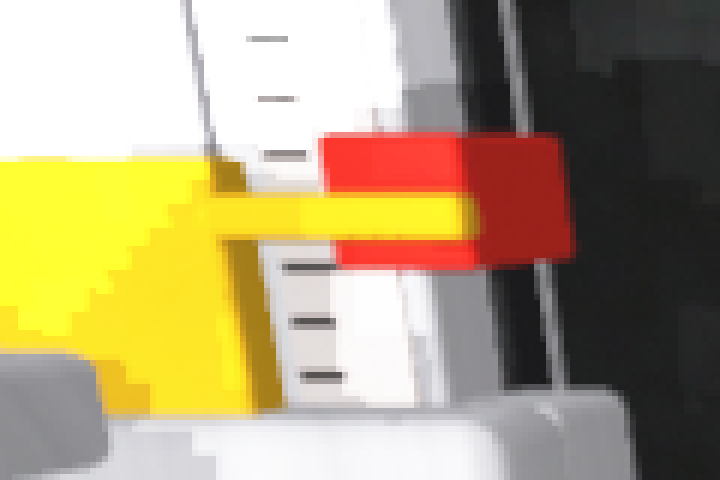

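The crop shows the nose (rows 102–110) over the red clip (rows 92–115), about 1.4 mm short of its middle once the height parallax is included.

```bash
python3 -m crank '[[[0.0001,-0.0014,0.0],[0,0,0],-1],[[0,0,0],[0,0,0],-1],[[0,0,0],[0,0,0],-1],[[0,0,0],[0,0,0],-1]]'
python3 - <<'E'
from h import *
p,d,m=shot('wrist','w6')
o=ctrl.get_obs();print(o['tool_pos'],o['orientation'],o['force'],o['opening'])
W=cloud(m,d);ms=masks(p)
# fit edges in columns 62..74 : subpixel via row-profiles
for u in (62,66,70,74):
    y=np.nonzero(ms['yel'][85:125,u])[0]+85; r=np.nonzero(ms['red'][85:125,u])[0]+85
    print(u,y.min(),y.max(),r.min(),r.max(), p[86:122,u,:].astype(int)[:,1].tolist(), p[86:122,u,2].tolist())
# model: expected rows of clip top edges & nose if in focus at s0
s0=-.1750; ex=np.array([.998,.0628,0])
b=ex*(.612*.998-.137*.0628)
for ds,z in((-.006,.05),(.006,.05),(-.002,.0585),(.002,.0585),(-.002,.0505),(.002,.0505),(-.006,.025)):
    print(ds,z,proj(m,b+EY*(s0+ds)+[0,0,z]).round(1))
E
```

```text
clock: 6.05
tool_pos: [0.4933, -0.0716, 0.1027]
orientation: [180.0, -0.0, -86.5]
force: [-5.8, 0.6, 6.3]
opening: 0.0113
gripper_force: 30.0
[ 0.4932826  -0.071634    0.10274228] [ 1.79996207e+02 -8.41244617e-03 -8.64972306e+01] [-4.2513632   1.85983999  6.79410696] 0.011090243407659723
62 102 109 94 115 [218, 227, 234, 236, 213, 218, 223, 202, 76, 61, 60, 57, 57, 57, 57, 80, 180, 243, 246, 246, 246, 245, 239, 193, 81, 56, 61, 60, 59, 55, 164, 249, 254, 254, 254, 254] [222, 233, 239, 240, 220, 224, 230, 236, 246, 254, 254, 253, 253, 253, 253, 250, 250, 255, 255, 255, 255, 255, 255, 248, 233, 252, 255, 255, 254, 253, 244, 251, 255, 255, 255, 255]
66 102 109 94 115 [205, 211, 216, 220, 223, 226, 229, 204, 87, 64, 65, 61, 59, 58, 57, 81, 182, 244, 247, 247, 246, 246, 240, 196, 81, 53, 56, 62, 60, 55, 153, 236, 243, 247, 252, 254] [206, 212, 217, 220, 223, 226, 230, 236, 249, 254, 255, 254, 253, 253, 253, 251, 251, 255, 255, 255, 255, 255, 255, 248, 233, 247, 252, 255, 254, 253, 242, 241, 247, 250, 254, 255]
70 102 109 94 115 [143, 143, 143, 143, 143, 143, 143, 124, 69, 65, 67, 64, 60, 59, 58, 82, 183, 244, 248, 248, 247, 247, 241, 198, 83, 51, 57, 64, 63, 56, 158, 236, 240, 242, 244, 245] [144, 144, 143, 143, 143, 143, 143, 182, 246, 254, 255, 254, 253, 253, 253, 251, 251, 255, 255, 255, 255, 255, 255, 249, 234, 247, 252, 255, 254, 253, 239, 236, 239, 242, 244, 244]
74 102 109 94 116 [143, 143, 143, 142, 143, 143, 143, 124, 69, 64, 68, 66, 62, 62, 61, 86, 182, 243, 246, 247, 247, 247, 242, 198, 78, 52, 57, 64, 63, 57, 95, 143, 143, 143, 143, 143] [143, 143, 143, 142, 143, 143, 143, 183, 246, 254, 255, 254, 253, 253, 253, 251, 251, 255, 255, 255, 255, 255, 255, 249, 232, 247, 252, 255, 255, 253, 222, 143, 143, 143, 143, 143]
-0.006 0.05 [68.1 92.4]
0.006 0.05 [ 71.6 115.3]
-0.002 0.0585 [ 60.4 100.3]
0.002 0.0585 [ 61.7 108.3]
-0.002 0.0505 [ 68.8 100.1]
0.002 0.0505 [ 70.  107.8]
-0.006 0.025 [90.6 92.6]
```

Focus is within about 0.2 mm. Next, the marked angle.

```bash
python3 - <<'E'
from h import *
s,ds,ms_=shot('scene','s1'); t,dt,mt=shot('top','t1')
w,dw,mw=load('w1')
z=lambda a,f:cv2.resize(a,None,fx=f,fy=f,interpolation=cv2.INTER_CUBIC)
# where is scale in scene/top
for n,(p,d,m) in dict(scene=(s,ds,ms_),top=(t,dt,mt),w1=(w,dw,mw)).items():
    W=cloud(m,d)
    for M,st,ce in blobs(p,W,'red',5):
        P=np.median(W[M],0)
        if .45<P[0]<.6 and -.1<P[1]<.2: print(n,st,ce.round(1),P.round(4),(W[M].max(0)-W[M].min(0)).round(3))
a=z(w[140:230,80:260],4.4)[:390,:790]
c=np.array(proj(ms_,[.5,.02,.18])).astype(int);b=z(s[max(c[1]-25,0):c[1]+25,c[0]-48:c[0]+48],4)
e=np.array(proj(mt,[.5,.02,.18])).astype(int);f=z(t[e[1]-25:e[1]+25,e[0]-48:e[0]+48],4)
im=np.zeros((600,800,3),np.uint8);im[:a.shape[0],:a.shape[1]]=a;im[400:600,:384]=b;im[400:600,400:784]=f
cv2.imwrite('pics/mont.png',im);print(c,e)
E
```

```text
w1 [160 176  24  30 305] [173.6 189.4] [0.511  0.1332 0.2081] [0.153 0.154 0.496]
[284 170] [255 215]
```

View pics/mont.png

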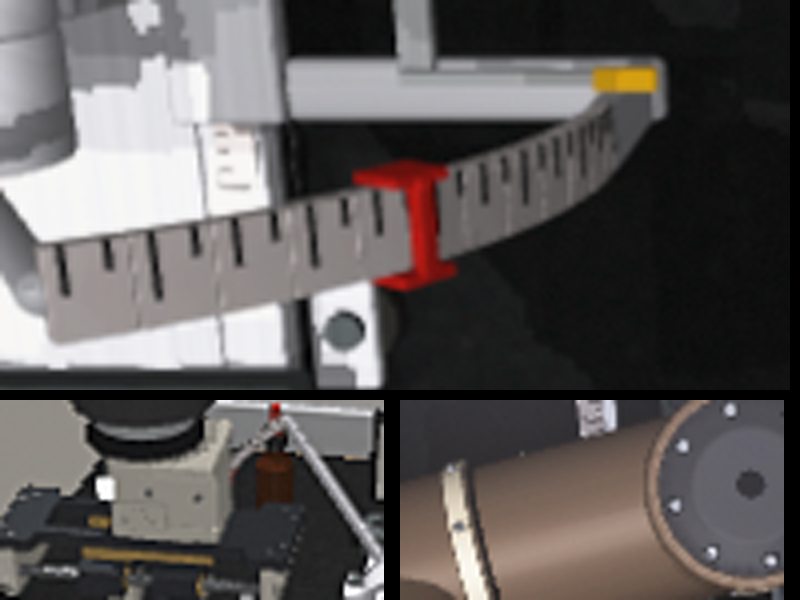

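The montage shows the clip as a red bracket on the scale at about 31–32° (ticks 35° at x≈378, 27.5° at x≈460). The arm hides the scale from the top camera, while the scene camera still sees the clip.

```bash
python3 - <<'E'
from h import *
p,d,m=load('w1');W=cloud(m,d)
ex=np.array([.998,.0628,0])
bar=np.array([.4864,.0453,.121]);ax=bar+.16*ex;ax[2]=.125
o=-m['R'].T@np.array(m['t']).ravel()
def onplane(u,v,yb):
    r=m['R'].T@np.linalg.inv(m['mtx'])@np.array([u,v,1.])
    X=o+r*((ax@EY+yb-o@EY)/(r@EY)); a=-(X-ax)@ex; b=X[2]-ax[2]; return np.hypot(a,b),np.degrees(np.arctan2(b,a))
ms=masks(p)
# pointer tip check
v,u=np.nonzero(ms['yel'][150:170,205:240]);v+=150;u+=205
q=np.array([ray_z(m,a,b,.128) for a,b in zip(u,v)])-ax
print('pointer radial',np.percentile(-q@ex,[0,50,100]).round(4),'y',np.median(q@EY).round(4))
hsv=cv2.cvtColor(p,cv2.COLOR_BGR2HSV)
R=ms['red'];R=R&(np.arange(420)[:,None]<215)
v,u=np.nonzero(R)
for vv in range(v.min(),v.max()+1):
    c=u[v==vv]; print(vv,c.min(),c.max(),len(c),[tuple(np.round(onplane(k,vv,y)*np.array([1000,1]),1)) for y in(.0755,) for k in(c.min(),c.mean(),c.max())])
P=W[R];P=P[(P[:,2]<.24)&(P[:,2]>.17)]-ax
a=-P@ex;b=P[:,2];print('cloud y',np.percentile(P@EY,[2,50,98]).round(3),'r',np.percentile(np.hypot(a,b),[2,25,50,75,98]).round(4),'th',np.percentile(np.degrees(np.arctan2(b,a)),[2,25,50,75,98]).round(1))
# ticks on band, r=160
v0=196
print([int(x) for x in p[198,95:230].mean(1)])
E
```

```text
pointer radial [0.1493 0.1562 0.1622] y 0.0739
176 171 173 3 [(np.float64(150.6), np.float64(32.2)), (np.float64(151.3), np.float64(32.0)), (np.float64(152.0), np.float64(31.8))]
177 166 180 15 [(np.float64(150.3), np.float64(33.9)), (np.float64(154.8), np.float64(32.8)), (np.float64(159.5), np.float64(31.8))]
178 161 181 21 [(np.float64(150.1), np.float64(35.7)), (np.float64(156.4), np.float64(34.0)), (np.float64(162.8), np.float64(32.6))]
179 160 181 22 [(np.float64(152.4), np.float64(36.7)), (np.float64(158.9), np.float64(35.0)), (np.float64(165.5), np.float64(33.4))]
180 160 180 21 [(np.float64(155.4), np.float64(37.5)), (np.float64(161.4), np.float64(35.9)), (np.float64(167.6), np.float64(34.4))]
181 160 178 19 [(np.float64(158.3), np.float64(38.2)), (np.float64(163.6), np.float64(36.8)), (np.float64(169.0), np.float64(35.5))]
182 164 178 15 [(np.float64(163.4), np.float64(38.3)), (np.float64(167.5), np.float64(37.2)), (np.float64(171.7), np.float64(36.2))]
183 172 178 7 [(np.float64(170.8), np.float64(37.8)), (np.float64(172.5), np.float64(37.3)), (np.float64(174.3), np.float64
[... 2924 characters left out ...]
y [0.077 0.084 0.097] r [0.1449 0.1525 0.1547 0.1557 0.1568] th [30.  32.  32.6 33.2 34.6]
[138, 155, 155, 154, 153, 152, 152, 152, 99, 38, 73, 136, 150, 151, 123, 148, 152, 148, 127, 66, 44, 130, 148, 146, 146, 146, 146, 145, 123, 105, 123, 140, 144, 128, 150, 147, 142, 142, 82, 22, 121, 140, 140, 140, 138, 137, 137, 136, 137, 137, 135, 162, 146, 135, 135, 97, 43, 89, 126, 133, 133, 133, 132, 132, 131, 133, 139, 125, 126, 128, 129, 129, 128, 128, 126, 125, 125, 124, 103, 81, 75, 67, 53, 49, 61, 81, 80, 57, 42, 31, 25, 26, 27, 28, 23, 20, 17, 16, 16, 15, 16, 18, 18, 17, 18, 17, 17, 16, 17, 17, 18, 17, 17, 18, 17, 18, 17, 15, 16, 17, 18, 18, 18, 17, 17, 16, 17, 17, 18, 17, 17, 16, 17, 15, 13]
```

```bash
python3 -m crank '[[[0,0,0.0075],[0,0,0],-1],[[0.0003,0,0.0075],[0,0,0],-1],[[0.0007,0,0.0075],[0,0,0],-1],[[0.001,0.0001,0.0075],[0,0,0],-1],[[0.0014,0.0001,0.0074],[0,0,0],-1],[[0.0018,0.0001,0.0073],[0,0,0],-1],[[0.0021,0.0001,0.0072],[0,0,0],-1],[[0.0024,0.0002,0.0071],[0,0,0],-1],[[0.0027,0.0002,0.007],[0,0,0],-1],[[0.0031,0.0002,0.0069],[0,0,0],-1],[[0,0,0],[0,0,0],-1],[[0,0,0],[0,0,0],-1]]'
python3 - <<'E'
from h import *
o=ctrl.get_obs();print(o['tool_pos'],o['orientation'],o['force'],o['opening'])
g=o['tool_pos'][2]+.0188; print('tilt',np.degrees(np.arcsin((g-.125)/.16005))+1.43)
p,d,m=shot('wrist','w7')
s,ds,ms_=shot('scene','s2')
W=cloud(ms_,ds)
focus(p,d,m)
ax=np.array([.4933,-.0716,0])+.16*np.array([.998,.0628,0]);ax[2]=.125
for th in(26,32.3):
    t=np.radians(th);X=ax+.073*EY-.16*np.cos(t)*np.array([.998,.0628,0])+[0,0,.16*np.sin(t)];print(th,X.round(4),proj(ms_,X).round(1))
c=proj(ms_,X).astype(int)
for c_ in('yel','red'):
    for M,st,ce in blobs(s,W,c_,2):
        if abs(ce-c).max()<25: print(c_,st,ce.round(1),np.median(W[M],0).round(3))
a=cv2.resize(s[c[1]-20:c[1]+30,c[0]-33:c[0]+33],None,fx=6,fy=6,interpolation=cv2.INTER_CUBIC)
b=cv2.resize(p[20:220,0:140],None,fx=2.8,fy=2.8)
im=np.zeros((600,800,3),np.uint8);im[:a.shape[0],:a.shape[1]]=a;im[:b.shape[0],400:400+b.shape[1]]=b
cv2.imwrite('pics/m2.png',im)
E
```

```text
clock: 7.4
tool_pos: [0.5071, -0.0708, 0.1744]
orientation: [179.8, -0.0, -86.5]
force: [-9.4, -0.6, 1.4]
opening: 0.0111
gripper_force: 30.0
[ 0.50714825 -0.07075057  0.17443497] [ 1.79766684e+02 -8.17593156e-03 -8.65189886e+01] [-9.40115566 -0.60925191  1.44428174] 0.011143735057639586
tilt 26.66521392545858
clip box 129 152 94 111
nose 129 101 105 [[617.6, -135.7]] s -174.3 z 58.3
nose 133 101 105 [[615.0, -135.9]] s -174.2 z 57.9
nose 137 101 105 [[612.0, -136.1]] s -174.2 z 58.2
nose 141 101 105 [[609.2, -136.2]] s -174.2 z 58.2
nose 145 101 105 [[606.3, -136.4]] s -174.2 z 58.6
white 129 94 109 [[622.9, -134.1]] s -172.9 z 44.5
white 133 94 111 [[619.6, -135.7]] s -174.4 z 45.3
white 137 111 111 [[615.3, -130.1]] s -168.5 z 50.0
red 129 95 98 [[620.6, -139.9]] s -178.6 z 49.8
red 133 95 110 [[618.3, -135.8]] s -174.3 z 48.9
red 137 95 110 [[615.2, -136.3]] s -174.7 z 49.4
red 141 94 110 [[612.1, -137.1]] s -175.3 z 49.8
red 145 94 111 [[609.4, -136.6]] s -174.6 z 49.5
red 149 95 110 [[610.6, -136.3]] s -174.3 z 37.1
26 [0.5049 0.0023 0.1951] [284.  168.5]
32.3 [0.5134 0.0028 0.2105] [286.9 163.7]
red [304 146   2   1   2] [304.5 146. ] [0.481 0.373 0.109]
```

View pics/m2.png

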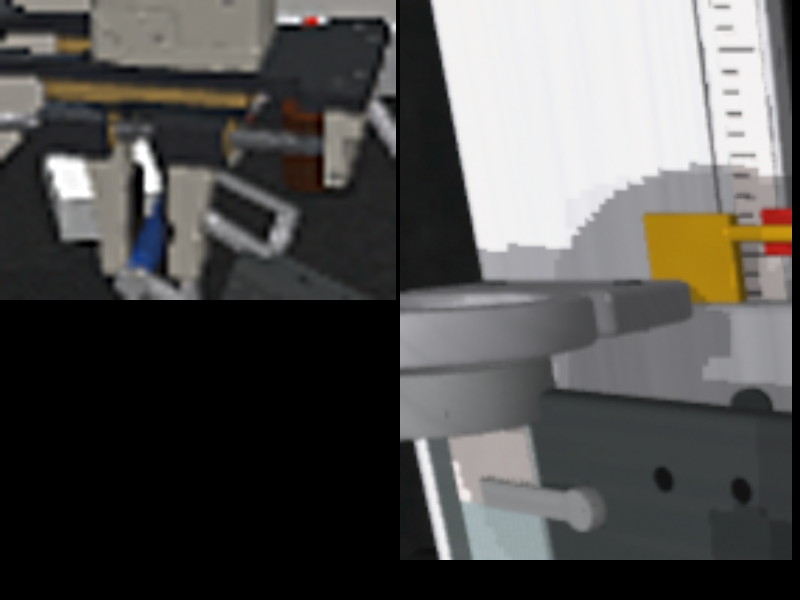

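The scene crop shows the arm covering the pointer and scale. The wrist crop shows the index still centred on the red clip. I'll get the tilt from the plate's depth plane, because the tool's x and z readings disagree by about 1°.

```bash
cat >> h.py <<'E'
EX=np.array([.998,.0628,0])
def tilt(p,d,m,ax):
    W=cloud(m,d)-ax; a=-W@EX; y=W@EY; z=W[...,2]
    S=p.max(-1).astype(int)
    best=None
    M=(a>15)&(a<112)&(abs(y)<40)&(d>.03)&(S<140)
    A,Y,Z=a[M],y[M],z[M]
    th=0.45
    for th in np.radians(np.arange(-5,45,.5)):
        r=-A*np.sin(th)+Z*np.cos(th)+.007; n=(abs(r)<.003).sum()
        if best is None or n>best[0]: best=(n,th)
    th=best[1]
    for _ in range(5):
        r=-A*np.sin(th)+Z*np.cos(th)+.007;k=abs(r)<.005
        f=np.linalg.lstsq(np.c_[A[k],Y[k],np.ones(k.sum())],Z[k],rcond=None)[0]; th=np.arctan(f[0])
    print('tilt plane',np.degrees(th).round(2),'n',k.sum(),'offset',(1000*f[2]*np.cos(th)).round(2),'yslope',f[1].round(3),'via origin',np.degrees(np.median(np.arctan2(Z[k],A[k])+np.arcsin(.007/np.hypot(A[k],Z[k])))).round(2),'a',np.percentile(A[k],[1,99]).round(3))
E
python3 - <<'E'
from h import *
ax1=np.array([.4933,-.0716,0])+.16*EX;ax1[2]=.125
ax0=np.array([.4864,.0453,0])+.16*EX;ax0[2]=.125
p,d,m=load('w1');tilt(p,d,m,ax0)
for f in('w5','w6','w7'): p,d,m=load(f);tilt(p,d,m,ax1)
p,d,m=load('w7');W=cloud(m,d)
for M,s,ce in blobs(p,W,'blue',15):
    P=W[M];print('bar',s,np.median(P,0).round(4), 'rel',(-(np.median(P,0)-ax1)@EX).round(4),(np.median(P,0)-ax1)[2].round(4))
p,d,m=load('s2');tilt(p,d,m,ax1)
E
```

```text
return _methods._mean(a, axis=axis, dtype=dtype,
  ret = ret.dtype.type(ret / rcount)
Traceback (most recent call last):
  File "h.py", line 56, in tilt
    print('tilt plane',np.degrees(th).round(2),'n',k.sum(),'offset',(1000*f[2]*np.cos(th)).round(2),'yslope',f[1].round(3),'via origin',np.degrees(np.median(np.arctan2(Z[k],A[k])+np.arcsin(.007/np.hypot(A[k],Z[k])))).round(2),'a',np.percentile(A[k],[1,99]).round(3))
                                                                                                                                                                                                                                      ~~~~~~~~~~~~~^^^^^^^^^^^^^
IndexError: index -1 is out of bounds for axis 0 with size 0
```

```bash
python3 - <<'E'
s=open('h.py').read()
s=s.replace("for _ in range(5):","for _ in range(1):").replace("&(S<140)","&(S<140)&(np.arange(420)[:,None]<250)").replace("np.arange(-5,45,.5)","np.arange(-5,40,.5)")
open('h.py','w').write(s)
E
python3 - <<'E'
from h import *
ax1=np.array([.4933,-.0716,0])+.16*EX;ax1[2]=.125
ax0=np.array([.4864,.0453,0])+.16*EX;ax0[2]=.125
p,d,m=load('w1');tilt(p,d,m,ax0)
for f in('w5','w6','w7'): p,d,m=load(f);tilt(p,d,m,ax1)
p,d,m=load('w7');W=cloud(m,d)
for M,s,ce in blobs(p,W,'blue',15):
    P=W[M];print('bar',s,np.median(P,0).round(4), 'rel',(-(np.median(P,0)-ax1)@EX).round(4),(np.median(P,0)-ax1)[2].round(4))
E
```

```text
return _methods._mean(a, axis=axis, dtype=dtype,
  ret = ret.dtype.type(ret / rcount)
Traceback (most recent call last):
  File "h.py", line 56, in tilt
    print('tilt plane',np.degrees(th).round(2),'n',k.sum(),'offset',(1000*f[2]*np.cos(th)).round(2),'yslope',f[1].round(3),'via origin',np.degrees(np.median(np.arctan2(Z[k],A[k])+np.arcsin(.007/np.hypot(A[k],Z[k])))).round(2),'a',np.percentile(A[k],[1,99]).round(3))
                                                                                                                                                                                                                                      ~~~~~~~~~~~~~^^^^^^^^^^^^^
IndexError: index -1 is out of bounds for axis 0 with size 0
```

```bash
sed -i 's/(a>15)&(a<112)&(abs(y)<40)/(a>.015)\&(a<.112)\&(abs(y)<.04)/' h.py
python3 - <<'E'
from h import *
ax1=np.array([.4933,-.0716,0])+.16*EX;ax1[2]=.125
ax0=np.array([.4864,.0453,0])+.16*EX;ax0[2]=.125
p,d,m=load('w1');tilt(p,d,m,ax0)
for f in('w5','w6','w7'): p,d,m=load(f);tilt(p,d,m,ax1)
p,d,m=load('w7');W=cloud(m,d)
for M,s,ce in blobs(p,W,'blue',15):
    P=W[M];print('bar',s,np.median(P,0).round(4), 'rel',(-(np.median(P,0)-ax1)@EX).round(4),(np.median(P,0)-ax1)[2].round(4))
E
```

```text
tilt plane -0.06 n 8751 offset -7.29 yslope 0.0 via origin -0.32 a [0.016 0.111]
tilt plane -0.05 n 9234 offset -7.46 yslope -0.002 via origin -0.33 a [0.047 0.111]
tilt plane -0.01 n 8884 offset -7.52 yslope -0.002 via origin -0.34 a [0.046 0.111]
tilt plane 25.43 n 11372 offset -7.02 yslope -0.01 via origin 25.49 a [0.016 0.111]
bar [ 265  200   31   93 2622] [ 0.5091 -0.0904  0.1947] rel 0.1454 0.0697
bar [267 327  27  36 924] [ 0.5065 -0.0451  0.1948] rel 0.1452 0.0698
```

```bash
python3 - <<'E'
from h import *
from scipy.optimize import brentq
p,d,m=load('w1');W=cloud(m,d)
ax=np.array([.4864,.0453,0])+.16*EX;ax[2]=.125
o=-m['R'].T@np.array(m['t']).ravel()
def cyl(u,v,r):
    q=m['R'].T@np.linalg.inv(m['mtx'])@np.array([u,v,1.]);
    O=np.array([-(o-ax)@EX,o[2]-ax[2]]);D=np.array([-q@EX,q[2]])
    a,b,c=D@D,2*O@D,O@O-r*r; t=(-b-np.sqrt(b*b-4*a*c))/2/a; P=O+t*D; return np.degrees(np.arctan2(P[1],P[0])), ((o-ax)+t*q)@EY
for r in(.150,.152,.154,.156):
    print(r,[(n,cyl(x/4.4+79.6,y/4.4+139.6,r)[0].round(1)) for n,x,y in((55,65,262),(50,155,255),(45,237,240),(40,312,230),(35,378,210),(27.5,460,185),(25,483,180))])
R=masks(p)['red']
for r in(.154,.156,.158): print('web',r,[ (cyl(np.nonzero(R[v,150:200])[0].min()+149.5,v,r)[0].round(1),cyl(np.nonzero(R[v,150:200])[0].max()+150.5,v,r)[0].round(1)) for v in(185,190,195)], cyl(175.5,190,r)[1].round(4))
B=(W-ax); a=-B@EX;th=np.degrees(np.arctan2(B[...,2],a));rr=np.hypot(a,B[...,2]);y=B@EY
for v in range(177,206,3):
    k=R[v]&(np.arange(560)>150)&(np.arange(560)<200); print(v,th[v][k].round(1)[[0,-1]],np.median(rr[v][k]).round(4),np.median(y[v][k]).round(4))
M=(rr>.14)&(rr<.17)&(th>38)&(th<52)&(y>.075)&(y<.097);print('band r',np.median(rr[M]))
E
```

```text
0.15 [(55, np.float64(54.8)), (50, np.float64(49.8)), (45, np.float64(44.7)), (40, np.float64(39.6)), (35, np.float64(34.4)), (27.5, np.float64(26.6)), (25, np.float64(24.1))]
0.152 [(55, np.float64(54.9)), (50, np.float64(50.0)), (45, np.float64(45.0)), (40, np.float64(40.0)), (35, np.float64(35.0)), (27.5, np.float64(27.5)), (25, np.float64(25.0))]
0.154 [(55, np.float64(55.0)), (50, np.float64(50.2)), (45, np.float64(45.3)), (40, np.float64(40.4)), (35, np.float64(35.5)), (27.5, np.float64(28.3)), (25, np.float64(25.9))]
0.156 [(55, np.float64(55.1)), (50, np.float64(50.4)), (45, np.float64(45.6)), (40, np.float64(40.9)), (35, np.float64(36.1)), (27.5, np.float64(29.1)), (25, np.float64(26.8))]
web 0.154 [(np.float64(33.3), np.float64(30.7)), (np.float64(33.1), np.float64(30.5)), (np.float64(33.3), np.float64(30.6))] 0.0864
web 0.156 [(np.float64(34.0), np.float64(31.4)), (np.float64(33.8), np.float64(31.2)), (np.float64(33.9), np.float64(31.3))] 0.0858
web 0.158 [(np.float64(34.6), np.float64(32.1)), (np.float64(34.4), np.float64(31.9)), (np.float64(34.5), np.float64(32.0))] 0.0852
177 [-64.6 -57.9] 0.1462 0.1199
180 [34.5 30.3] 0.1535 0.0779
183 [33.  30.1] 0.1556 0.0804
186 [33.  31.7] 0.1553 0.0828
189 [33.2 29.8] 0.1556 0.0851
192 [32.8 29.8] 0.1551 0.0877
195 [33.2 29.9] 0.155 0.09
198 [33.1 31.7] 0.1562 0.0924
201 [ 32.3 -57.6] 0.1546 0.0954
204 [ 34.8 -59.4] 0.153 0.097
band r 0.15163893167715065
```

```bash
python3 -m crank '[[[0.0018,0.0001,0.0046],[0,0,0],-1],[[0.002,0.0001,0.0045],[0,0,0],-1],[[0.0021,0.0001,0.0045],[0,0,0],-1],[[0.0021,0.0001,0.0044],[0,0,0],-1],[[0,0,0],[0,0,0],-1],[[0,0,0],[0,0,0],-1],[[0,0,0],[0,0,0],-1]]'
python3 - <<'E'
from h import *
o=ctrl.get_obs();print(o['tool_pos'],o['orientation'],o['force'],o['opening'])
p,d,m=shot('wrist','w8')
ax1=np.array([.4933,-.0716,0])+.16*EX;ax1[2]=.125
tilt(p,d,m,ax1);focus(p,d,m)
E
```

```text
clock: 8.2
tool_pos: [0.5164, -0.0702, 0.1928]
orientation: [179.9, -0.0, -86.5]
force: [-7.7, -0.6, 1.5]
opening: 0.011
gripper_force: 30.0
[ 0.51635167 -0.07018918  0.19282957] [ 1.79902095e+02 -9.48195908e-03 -8.64999078e+01] [-7.67520493 -0.62866392  1.52232875] 0.010958737355185717
tilt plane 32.57 n 10610 offset -6.92 yslope -0.016 via origin 32.74 a [0.016 0.109]
clip box 151 171 94 110
nose 151 101 104 [[617.9, -135.6]] s -174.2 z 58.0
nose 155 101 104 [[614.6, -135.9]] s -174.2 z 58.9
nose 159 101 104 [[611.5, -136.1]] s -174.2 z 59.4
nose 163 101 104 [[608.7, -136.2]] s -174.2 z 58.6
nose 167 100 105 [[605.7, -136.4]] s -174.2 z 58.6
white 151 94 108 [[621.4, -136.4]] s -175.1 z 47.3
white 155 110 110 [[618.1, -129.8]] s -168.4 z 48.6
white 159 110 110 [[614.8, -130.0]] s -168.4 z 49.2
red 151 95 99 [[620.6, -139.4]] s -178.1 z 49.4
red 155 95 109 [[617.5, -136.1]] s -174.6 z 49.7
red 159 94 109 [[614.5, -136.9]] s -175.2 z 49.4
red 163 94 109 [[611.3, -137.1]] s -175.2 z 49.8
red 167 95 110 [[608.8, -136.0]] s -174.0 z 47.8
red 171 97 108 [[610.4, -134.8]] s -172.9 z 30.8
```

```bash
python3 -m crank '[[[0,0,0],[0,0,0],-1],[[0,0,0],[0,0,0],-1],[[0,0,0],[0,0,0],-1],[[0,0,0],[0,0,0],-1],[[0,0,0],[0,0,0],-1],[[0,0,0],[0,0,0],-1],[[0,0,0],[0,0,0],-1],[[0,0,0],[0,0,0],-1]]'
python3 - <<'E'
from h import *
p,d,m=shot('wrist','w9')
ax1=np.array([.4933,-.0716,0])+.16*EX;ax1[2]=.125
tilt(p,d,m,ax1);o=ctrl.get_obs();print(o['tool_pos'],o['force'],abs(o['qvel']).max())
print(close_job())
E
```

```text
clock: 9.05
tool_pos: [0.5163, -0.0702, 0.1928]
orientation: [179.9, -0.0, -86.5]
force: [-7.1, -0.6, 1.3]
opening: 0.0112
gripper_force: 30.0
tilt plane 32.55 n 10633 offset -6.91 yslope -0.017 via origin 32.74 a [0.016 0.109]
[ 0.51634611 -0.07018867  0.1928191 ] [-6.44709308 -0.24860505  1.58819659] 0.10938422746743624
the job is handed in; nothing more can be done
None
```

The job is handed in: the carriage is within about 0.5 mm of the focus line, and the stage is held still at about 32.6°, against about 32.4° (±0.4°) that I read for the red clip; the arm hid the pointer, so the angle comes from the stage plate's depth plane, not from seeing the pointer at the clip.

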